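# Unstack the tea things and lay the table

### The job

The tea things are stored in one stack on the shut tea box: clear the box and lay the table, working from the top down and setting each thing down before taking the next. The strainer goes on its round white dish, the tall amber glass on the amber coaster, the low green glass on the green coaster, and last the oblong wooden saucer on the bamboo mat, lying the same way as the mat. Set everything down upright in the middle of its place, gently, without dropping anything, tipping the glasses or shifting the teapot and kettle.

Things in the scene. Friction and masses are not known exactly. Their poses are not given: they have to be found in the camera images.
- strainer: Stainless tea strainer, loose, 60 g. Round basket 52 high, flat underside 34 across, straight wall 42 across from 22 above the underside to the open rim. Flat handle 14 wide, 3 thick, along its +x to 86 from the axis; rest tab along -x to 33; undersides of both 28 up. It starts hanging by these on the amber glass's rim, its top 24 clear above it. Origin: centre of underside; z up.
- tall_glass: Tall amber-tinted glass, no handle, loose, 130 g. 88 high, foot 40 across, 50 across at 50 up, straight wall 58 across from 60 up to the rim, wall 3.5, floor 5. It starts standing inside the low green glass, on its floor, with 41 showing above that glass's rim. Origin: centre of underside; z up; round, its yaw means nothing.
- low_glass: Low green-tinted glass, no handle, loose, 150 g. 52 high, foot 50 across, straight wall 69 across from 24 up to the rim, wall 3.5, floor 5. It starts standing in the oblong wooden saucer with the amber glass in it. Origin: centre of underside; z up; round, its yaw means nothing.
- saucer: Oblong pale wooden saucer, loose, 120 g. 140 long (its x), 68 wide (its y), 18 high, lip 5 wide all round, floor inside 13 up. It starts at the bottom of the stack, near the middle of the flat shut lid of the square plastic tea box (white, blue lid, fixed, 160 square, top 60 above the table, turned up to 20 degrees against the saucer). Origin: centre of underside; z up.
- strainer_dish: Small round white ceramic dish with a blue rim, fixed: the strainer's place. 96 across, rim 13 high, flat inner floor 5 above the table and about 66 across. Origin: centre of the underside, on the table; z up.
- amber_coaster: Round cork coaster with an amber-orange top, fixed: the tall amber glass's place. 96 across, its top 5 above the table. Origin: centre of the underside; z up.
- green_coaster: Round cork coaster with a green top, fixed: the low green glass's place. 96 across, its top 5 above the table. Origin: centre of the underside; z up.
- bamboo_mat: Oblong mat of brown bamboo slats with two dark stitch lines, fixed: the wooden saucer's place. 180 long (its x), 100 wide (its y), its top 4 above the table. Origin: centre of the underside; z up.
- teapot: White ceramic teapot with blue and red pattern, loose bystander, about 650 g, not to be shifted. Belly 124 across, 118 high to the top of the lid knob; spout to 109 along its +x, handle to 102 along its -x. Origin: centre of the underside; z up.
- kettle: Aluminium kettle with a black bail grip, loose bystander, about 800 g, not to be shifted. 170 across, 188 high to the top of the bail; spout to 132 along its +x. Origin: centre of the underside; z up.

How it is judged:
By the outcome, as a careful person would: the job done as asked, in the order asked, and still so for the second after the job is handed in, with the robot touching nothing.
It also fails if it takes over 120 s, if anything falls off the work surface, if the arm or the gripper's body presses on something with over 40 N, if the wrist force passes 120 N, or if a joint passes its speed limit or range.

### The arm

A 6-joint arm with a two-finger parallel gripper is mounted at the origin on the work surface. World frame = base frame: x ahead of the robot, y to its left, z up, the work surface at z = 0. Lengths are in m, angles in rad, forces in N, time in s.
With the tool pointing down it reaches from about 0.3 to 0.875 m from the base axis. Payload 6.4 kg.
Tool frame: the origin (TCP) lies at the very end of the fingers, on their centre line; the grasp point (between the pads) lies 19 mm behind it; z points along the fingers, y is the line along which they close (so a half turn about z gives the same grasp; the last joint's range is limited). The gripper opens to 85 mm and grips with 20 to 120 N. Pads are 22 mm wide; open, the fingers measure 114 mm over their backs; the gripper's body (76 mm by 85 mm) begins 54 mm behind the grasp point. The pads swing forward as they close: fully open they stand 13 mm farther back than shut.
Start: joints at [0.912, 0.181, 1.607, -0, 1.354, -0.206], TCP at [0.252, 0.517, 0.231] pointing down, gripper open.
Joint ranges: [-2.99, 2.99], [-0.89, 2.07], [0.3, 2.58], [-1.14, 4.28], [0, 2.63], [-3.12, 3.12]. Speed limits (rad/s): [2.57, 2.57, 3.01, 3.14, 3.14, 3.14].

### API

Orientations are given as a unit quaternion [w, x, y, z].
In Python, from bench import get_obs, optics, workorder gives the robot as it stands.
- The arm moves only by the shell command python3 -m jog, which reads ROWS from standard input. ROWS is one flat JSON list of numbers that holds 1 to 10 rows one after another, with no inner brackets; each row has 7 numbers: dx, dy, dz in units of 25 mm, then a rotation vector rx, ry, rz in units of 0.2 rad, then the opening from 0.0 (shut) to 1.0 (fully open); each row is the pose to reach, as a shift and turn from the pose commanded when the command began, along the tool's axes at that moment; what a row does not reach only later rows make up. A row lasts 1/8 s, in which the tool goes at most 0.0625 m and 0.188 rad, less where a joint would pass 70% of its speed; a pose out of reach is approached as far as the arm can. The fingers move at their own pace and stop on an object; the grip force is fixed at half the most. Time passes only in rows, so rows that do not move let the fingers close. It prints the time, the measured TCP pose, the force, the opening and the grip force at its end. Input that does not fit is refused with a message, and nothing moves.
- get_obs(): the state, without advancing time (a new reading comes with each control period).
- optics.camera(name): name is "scene" or "top"; returns (picture, depth): 384x512x3 uint8, blue, green, red; 384x512 float32, m along the optical axis (not along the pixel's ray), 0 where there is no reading.
- optics.camera_params(name): a dict with "fovy" (degrees; the focal length in pixels is half the picture's height over the tangent of half this angle, whatever the lens; pixels are square), "cx", "cy" (the principal point, pixels), "dist" ([k1, k2, p1, p2, k3] as OpenCV has them; the pictures are not rectified), "view" (4x4, takes a point from world to camera coordinates). Camera axes: x right, y up, looking along -z (the intrinsics and any distortion apply to the point x, -y, -z); pixel columns grow to the right and rows downward; lengths in m; the calibration is good to about 2 mm. A picture is of the moment at which its call begins. camera_params takes no time and is no camera call.
- workorder.hand_in(): hands the job in; it is judged then, once.
The state is a dict: "time_s": time; "q": joint angles; "dq": joint speeds; "joint_efforts": joint torques, N m; "eef_pos": TCP position; "eef_rot": TCP orientation; "wrist_force": force on the tool from outside, world axes, zero at the start; "torque": the same for the moment, N m; "opening": opening from 0.0 (shut) to 1.0 (fully open); "grasp_force": force on a finger pad.
Only numpy, scipy, OpenCV 4.12 (cv2) and the standard library are available. Lean on these libraries where they do the work, as an engineer would, in place of code of your own. Each camera call takes 0.05 s, during which the arm holds its last target. There are 200 camera calls.

## Working session

There is one attempt and no reset: what is moved stays moved. The work goes in short steps, Python scripts to look and compute and a shell command to move; the robot and the scene stay as the last step left them, time stands still between calls to the robot, and variables do not carry over. Pictures are saved under pics/ and viewed, at most 14 in all, crops included, and the job is handed in when it is done.

```bash
ls; mkdir -p pics; cat > h.py <<'E'
import numpy as np, cv2
from bench import get_obs, optics, workorder
def K(p):
    f=192/np.tan(np.radians(p["fovy"])/2); return np.array([[f,0,p["cx"]],[0,f,p["cy"]],[0,0,1.]])
def world(name,uv,depth=None,z=None):
    """pixels -> world, by depth or plane z"""
    p=optics.camera_params(name); V=np.array(p["view"]); R,t=V[:3,:3],V[:3,3]
    n=cv2.undistortPoints(np.array(uv,float).reshape(-1,1,2),K(p),np.array(p["dist"],float)).reshape(-1,2)
    d=np.c_[n[:,0],-n[:,1],-np.ones(len(n))]
    dw=d@R; c=-R.T@t
    s=np.asarray(depth) if z is None else (z-c[2])/dw[:,2]
    return c+dw*np.reshape(s,(-1,1))
def cloud(name,dep):
    v,u=np.nonzero(dep>0)
    return np.c_[u,v],world(name,np.c_[u,v],dep[v,u])
def pix(name,P):
    p=optics.camera_params(name); V=np.array(p["view"]); q=np.atleast_2d(P)@V[:3,:3].T+V[:3,3]
    q=q*[1,-1,-1]; return cv2.projectPoints(q,np.zeros(3),np.zeros(3),K(p),np.array(p["dist"],float))[0].reshape(-1,2)
E
python3 - <<'E'
from h import *
for n in("top","scene"):
    im,d=optics.camera(n); np.savez(f"pics/{n}0.npz",im=im,d=d)
    cv2.imwrite(f"pics/{n}0.png",cv2.resize(im,(768,576),interpolation=cv2.INTER_CUBIC))
    p=optics.camera_params(n);print(n,p["fovy"],p["dist"],np.round(np.linalg.inv(p["view"]),3).tolist())
print(get_obs())
E
```

```text
pics
top 46.09231372221981 [-0.03800135  0.          0.          0.          0.        ] [[0.013, 0.995, -0.095, 0.364], [-1.0, 0.013, 0.003, 0.018], [0.004, 0.095, 0.995, 1.86], [0.0, 0.0, 0.0, 1.0]]
scene 54.48334539078645 [-0.06911421  0.          0.          0.          0.        ] [[0.19, -0.575, 0.796, 1.466], [0.982, 0.098, -0.164, -0.17], [0.016, 0.812, 0.583, 0.815], [0.0, 0.0, 0.0, 1.0]]
{'time_s': 0.1, 'q': array([ 9.11681094e-01,  1.81500546e-01,  1.60789967e+00,  1.52862749e-05,
        1.35380569e+00, -2.06267747e-01]), 'dq': array([ 0.00209957, -0.00136914, -0.00433043,  0.00060772, -0.00074602,
        0.00078549]), 'joint_efforts': array([ 1.24843908e-03, -4.45876586e+01, -3.52242279e+01, -1.83482548e-04,
        4.00533216e-03, -3.58458419e-05]), 'eef_pos': array([0.25123159, 0.51666043, 0.23045927]), 'eef_rot': array([-3.45005783e-04,  2.24495528e-01,  9.74474785e-01, -7.29158456e-04]), 'wrist_force': array([-0.13686828, -0.02469975,  0.31811739]), 'torque': array([ 7.61794952e-05, -4.09797113e-02, -3.53124383e-03]), 'grasp_force': 0.0, 'opening': 1.0029036968038456}
```

View pics/top0.png

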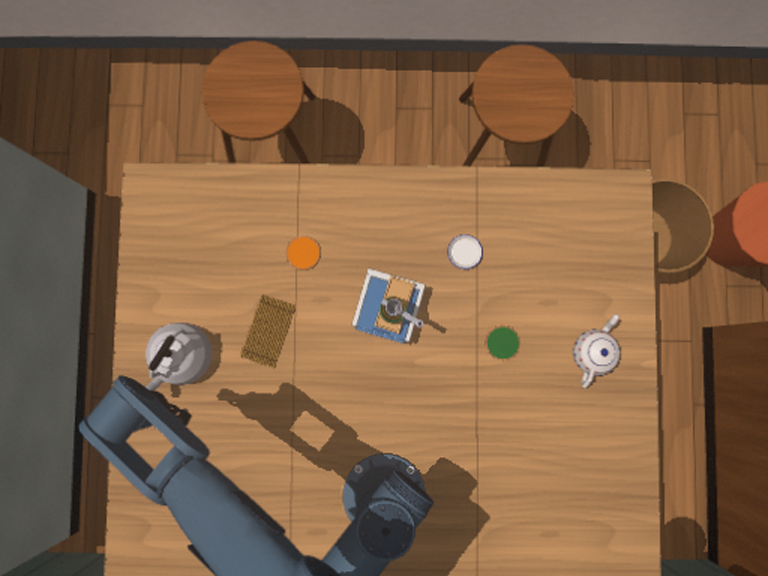

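View pics/scene0.png

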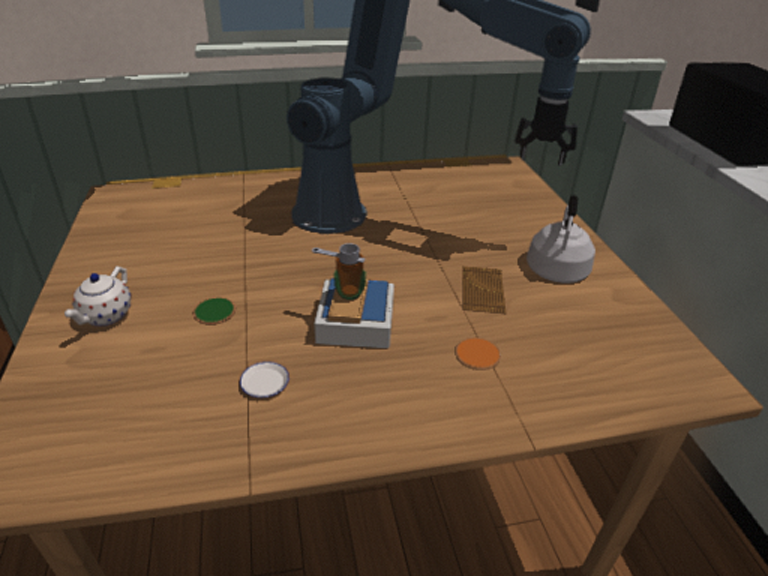

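The top view shows (768x576 px) the amber coaster at (303,252), dish (465,251), green coaster (503,342), mat (268,330) and the stack on the box near (393,307) with its handle to lower right. The scene view confirms that the stack is intact. Next I measure the places and take crops.

```bash
python3 - <<'E'
from h import *
Z=np.load("pics/top0.npz"); im,d=Z["im"],Z["d"]; hsv=cv2.cvtColor(im,cv2.COLOR_BGR2HSV)
def comp(mask,seed):
    n,l,s,c=cv2.connectedComponentsWithStats(mask.astype(np.uint8)); k=l[seed[1],seed[0]]; return l==k,s[k]
def reg(name,m,z):
    cs,_=cv2.findContours(m.astype(np.uint8),0,1); c=max(cs,key=cv2.contourArea)
    w=world("top",c.reshape(-1,2),z=z)[:,:2].astype(np.float32)*1000
    v,u=np.nonzero(m); a=world("top",np.c_[u,v],z=z)[:,:2].mean(0)
    print(name,"area-mean",a.round(4),"circle",cv2.minEnclosingCircle(w),"rect",cv2.minAreaRect(w))
H,S,Vv=[hsv[...,i].astype(int) for i in range(3)]
print(hsv[168,202],hsv[228,335],hsv[167,310],hsv[220,178],hsv[200,230])
m,_=comp((H<18)&(S>200)&(Vv>150),(202,168)); reg("amber",m,.005)
m,_=comp((H>45)&(H<80)&(S>80),(335,228)); reg("green",m,.005)
wood=comp((S<90)&(Vv>90),(310,167))[0]; reg("dish",wood,.010)
for z0,n,(u,v),r in((.0,"mat",(178,220),30),):
    pass
# depth heights around stack
uv,P=cloud("top",d)
for n,(a,b,c,e),lo,hi in(("box+",(225,295,165,240),.05,.068),("saucer",(225,295,165,240),.069,.085),("strainer",(225,300,165,240),.155,.2),("mat",(150,205,190,250),.0025,.008)):
    k=(uv[:,0]>a)&(uv[:,0]<b)&(uv[:,1]>c)&(uv[:,1]<e)&(P[:,2]>lo)&(P[:,2]<hi)
    q=P[k]; print(n,k.sum(),q.mean(0).round(4), cv2.minAreaRect((q[:,:2]*1000).astype(np.float32)), np.percentile(q[:,2],[5,50,95]).round(4))
cv2.imwrite("pics/c1.png",cv2.resize(im[170:240,225:305],(800,700)[:2],interpolation=cv2.INTER_CUBIC)[:600])
cv2.imwrite("pics/c2.png",cv2.resize(im[190:250,150:210],(600,600),interpolation=cv2.INTER_CUBIC))
im2=np.load("pics/scene0.npz")["im"]
cv2.imwrite("pics/c3.png",cv2.resize(im2[155:235,190:290],(750,600),interpolation=cv2.INTER_CUBIC))
E
```

```text
[ 14 217 217] [ 57 119 107] [ 13  20 227] [ 17 149 118] [ 14 128 187]
amber area-mean [0.6549 0.2335] circle ((655.255859375, 233.0723419189453), 42.40652084350586) rect ((653.1427001953125, 233.93406677246094), (79.91838073730469, 79.01178741455078), 1.2877733707427979)
green area-mean [ 0.4123 -0.3199] circle ((412.8177490234375, -319.8114318847656), 42.187103271484375) rect ((411.52728271484375, -320.1629638671875), (77.92922973632812, 82.62079620361328), 0.663585901260376)
dish area-mean [ 0.663 -0.214] circle ((663.5016479492188, -215.0541534423828), 50.05935287475586) rect ((662.5935668945312, -214.19483947753906), (96.43984985351562, 95.69116973876953), 0.7882665395736694)
box+ 999 [0.5056 0.0066 0.0598] ((506.4876708984375, -3.573150634765625), (159.83795166015625, 167.58584594726562), 74.5298080444336) [0.0528 0.0599 0.0666]
saucer 322 [ 0.5153 -0.0203  0.0748] ((514.1162719726562, -1.9763259887695312), (149.33604431152344, 142.61705017089844), 76.53305053710938) [0.0697 0.0741 0.0814]
strainer 167 [ 0.4847 -0.0318  0.1716] ((487.372802734375, -38.72712326049805), (112.91413116455078, 56.14402389526367), 74.3923568725586) [0.1602 0.1695 0.1923]
mat 1048 [0.4413 0.3274 0.0049] ((438.8494873046875, 328.3496398925781), (240.57057189941406, 220.1717529296875), 1.3396565914154053) [0.0027 0.0047 0.0076]
```

View pics/c1.png

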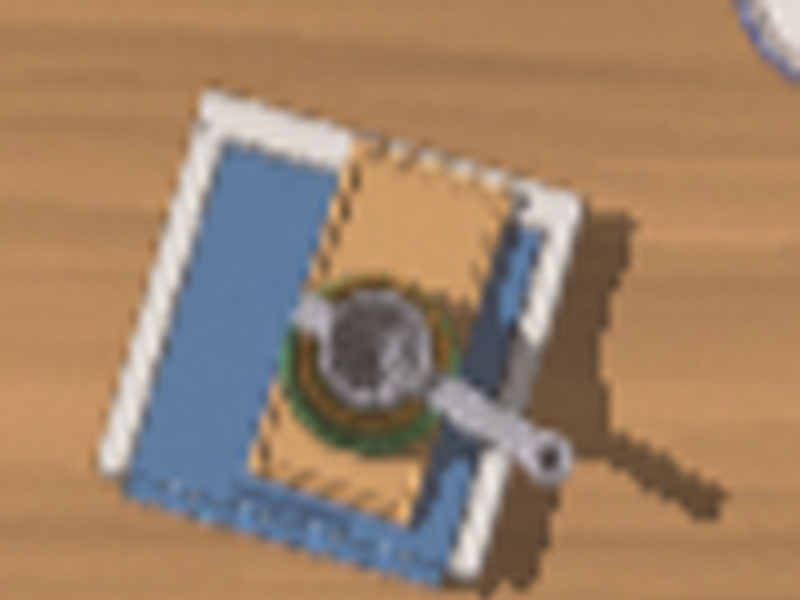

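View pics/c2.png

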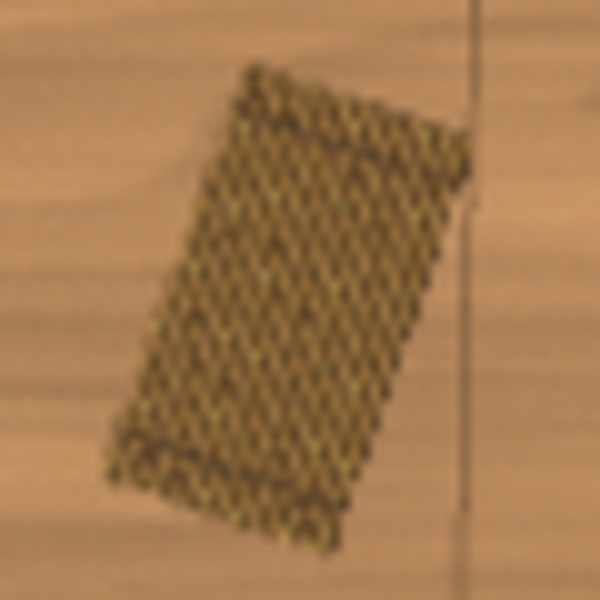

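View pics/c3.png

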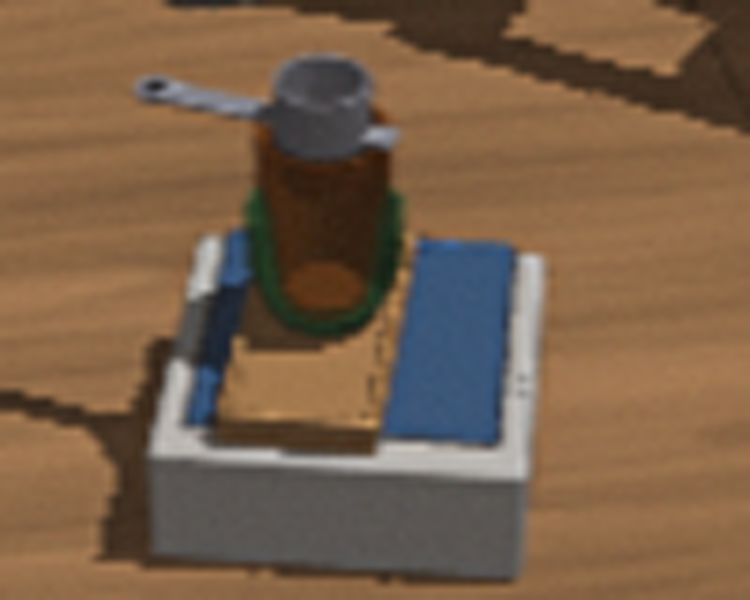

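c1 shows the strainer rim centred at (376,348), handle hole (548,457), tab end (302,305), green rim centre (370,365), and saucer corners (350,135), (520,190), (408,525), (250,475). c2 shows the mat corners at (248,62), (472,135), (335,553), (105,480). c3 shows the strainer rim centre at (322,85) and the handle hole at (155,87).

```bash
cat >> h.py <<'E'
from scipy.spatial.transform import Rotation as Ro
def go(x,y,z,yaw=None):
    """print shift in tool axes, and rz, to reach TCP (x,y,z), tool-y line along yaw(deg)"""
    o=get_obs(); q=o["eef_rot"]; R=Ro.from_quat([q[1],q[2],q[3],q[0]]).as_matrix()
    d=R.T@(np.array([x,y,z])-o["eef_pos"]); cur=np.degrees(np.arctan2(R[1,1],R[0,1]))
    r=0 if yaw is None else -((yaw-cur+90)%180-90)
    print("pos",o["eef_pos"].round(4),"d",d.round(4),"yaw",round(cur,1),"rz",round(np.radians(r),3),"tilt",R[:2,2].round(4),"q6",round(o["q"][5],2),"op",round(o["opening"],3),"F",o["wrist_force"].round(1))
E
python3 - <<'E'
from h import *
c1=lambda *p:(np.array(p,float)+.5)/10-.5+[225,170]
c2=lambda *p:(np.array(p,float)+.5)/10-.5+[150,190]
c3=lambda *p:(np.array(p,float)+.5)/7.5-.5+[190,155]
print("strainer top",world("top",c1((376,348)),z=.19),"scene",world("scene",c3((322,85)),z=.19))
h=world("top",c1((548,457),(302,305)),z=.169); hs=world("scene",c3((155,87),(398,137)),z=.169)
for a in(h,hs): v=a[0]-a[1];print("handle",a.round(4).tolist(),np.degrees(np.arctan2(v[1],v[0])))
print("green rim",world("top",c1((370,365)),z=.125), world("scene",c3((247,195),(405,195)),z=.125).mean(0))
s=world("top",c1((350,135),(520,190),(408,525),(250,475)),z=.078);print("saucer",s.mean(0),np.degrees(np.arctan2(*(s[0]+s[1]-s[2]-s[3])[1::-1])))
s=world("scene",c3((219,420),(378,427)),z=.078);print("saucer end scene",s)
m=world("top",c2((248,62),(472,135),(335,553),(105,480)),z=.004);print("mat",m.mean(0),np.degrees(np.arctan2(*(m[0]+m[1]-m[2]-m[3])[1::-1])),np.degrees(np.arctan2(*(m[0]-m[3])[1::-1])),m.round(3).tolist())
Z=np.load("pics/scene0.npz");im=Z["im"];hsv=cv2.cvtColor(im,cv2.COLOR_BGR2HSV);H,S,V=[hsv[...,i].astype(int) for i in range(3)]
def comp(mask,seed):
    l=cv2.connectedComponents(mask.astype(np.uint8))[1]; return l==l[seed[1],seed[0]]
for n,k,z,sd in(("amber",(H<18)&(S>200)&(V>150),.005,(319,235)),("green",(H>45)&(H<80)&(S>80),.005,(143,207)),("dish",(S<60)&(V>90),.01,(176,253)),):
    v,u=np.nonzero(comp(k,sd)); w=world("scene",np.c_[u,v],z=z); print(n,len(u),w.mean(0),w.min(0),w.max(0))
k=((H>14)&(S>140)&(V<150)); 
uv,P=cloud("scene",Z["d"])
for n,lo,hi in(("kettle",.03,.3),):
    q=P[(P[:,2]>lo)&(P[:,2]<hi)&(P[:,0]>.1)&(P[:,1]>.4)&(P[:,1]<.75)&(P[:,0]<.6)&(uv[:,1]>130)];print(n,q.min(0),q.max(0),np.median(q,0))
go(.5,0,.25,0)
E
```

```text
strainer top [[ 0.49282484 -0.01591782  0.19      ]] scene [[ 0.49615045 -0.01674361  0.19      ]]
handle [[0.4543, -0.0813, 0.169], [0.5103, 0.0117, 0.169]] -121.05579601633937
handle [[0.4533, -0.0824, 0.169], [0.5087, 0.0132, 0.169]] -120.09364305045564
green rim [[ 0.49122417 -0.01498934  0.125     ]] [ 0.48299545 -0.01323433  0.125     ]
saucer [ 0.50836451 -0.02053619  0.078     ] -16.737480498574005
saucer end scene [[ 0.57008456 -0.07260882  0.078     ]
 [ 0.58577953 -0.00847878  0.078     ]]
mat [0.4371657  0.32321881 0.004     ] -17.014336519130097 -17.25936211378647 [[0.538, 0.344, 0.004], [0.509, 0.25, 0.004], [0.337, 0.302, 0.004], [0.365, 0.397, 0.004]]
amber 196608 [-0.03477946  0.19199307  0.005     ] [-4.5781981  -2.47634637  0.005     ] [1.20528142e+00 5.39892018e+00 5.00000000e-03]
green 289 [ 0.41249411 -0.32105687  0.005     ] [ 0.37071738 -0.36309392  0.005     ] [ 0.45226313 -0.2810718   0.005     ]
dish 604 [ 0.65957461 -0.21448253  0.01      ] [ 0.61049103 -0.26143224  0.01      ] [ 0.70770468 -0.16660147  0.01      ]
kettle [0.26724892 0.47501906 0.03000529] [0.4585697  0.63316787 0.19345236] [0.41566622 0.53116168 0.08589031]
pos [0.2512 0.5167 0.2305] d [-0.4497 -0.3558 -0.0191] yaw 64.1 rz 1.118 tilt [-0.001  -0.0013] q6 -0.21 op 1.003 F [-0.1 -0.   0.3]
```

Careful with the scale: shifts go in units of 25 mm and turns go in units of 0.2 rad. That gives: -0.451 m is -18.04, -0.43 m is -17.2, 1 rad is 5.

```bash
echo '[-1.6,-1.2,-1.2,0,0,0.8,1,-4,-3.2,-1.2,0,0,1.65,1,-6,-4.8,-1.2,0,0,2.5,1,-8,-6.4,-1.2,0,0,3.3,1,-10,-8,-1.2,0,0,4.15,1,-12,-9.6,-1.2,0,0,5,1,-14,-11.2,-1.2,0,0,5.8,1,-15.6,-12.8,-1.2,0,0,6.65,1,-17.2,-14,-1.2,0,0,7.5,1,-18.04,-14.92,-1.2,0,0,8.255,1]' | python3 -m jog; python3 -c "
from h import *
go(.494,-.016,.169,149.5)"
```

```text
time_s: 1.35
eef_pos: [0.4945, -0.0185, 0.2609]
eef_rot: [-0.0, 0.87, 0.493, -0.0]
wrist_force: [-0.9, 0.3, -0.6]
opening: 1.002
grasp_force: 0.0
pos [ 0.4945 -0.0185  0.2609] d [ 0.0019 -0.0017  0.0919] yaw -31.0 rz -0.008 tilt [-0.0004 -0.0002] q6 0.26 op 1.002 F [-0.9  0.3 -0.6]
```

```bash
echo '[0,0,1.6,0,0,0,1,0,0,2.4,0,0,0,1,0,0,3,0,0,0,1,0,0,3.4,0,0,0,1,0,0,3.4,0,0,0,1]' | python3 -m jog; python3 -c "
from h import *
go(.494,-.016,.169,149.5)
im,d=optics.camera('scene'); cv2.imwrite('pics/s1.png',cv2.resize(im[140:235,180:300],(756,600),interpolation=cv2.INTER_CUBIC))"
```

```text
time_s: 1.98
eef_pos: [0.4937, -0.0154, 0.1759]
eef_rot: [-0.0, 0.868, 0.496, -0.0]
wrist_force: [0.2, 0.0, -0.7]
opening: 1.0
grasp_force: 0.0
pos [ 0.4937 -0.0154  0.1759] d [-0.0003  0.0006  0.0069] yaw -30.5 rz -0.0 tilt [-0.0008  0.0002] q6 0.26 op 1.0 F [ 0.2  0.  -0.7]
```

View pics/s1.png

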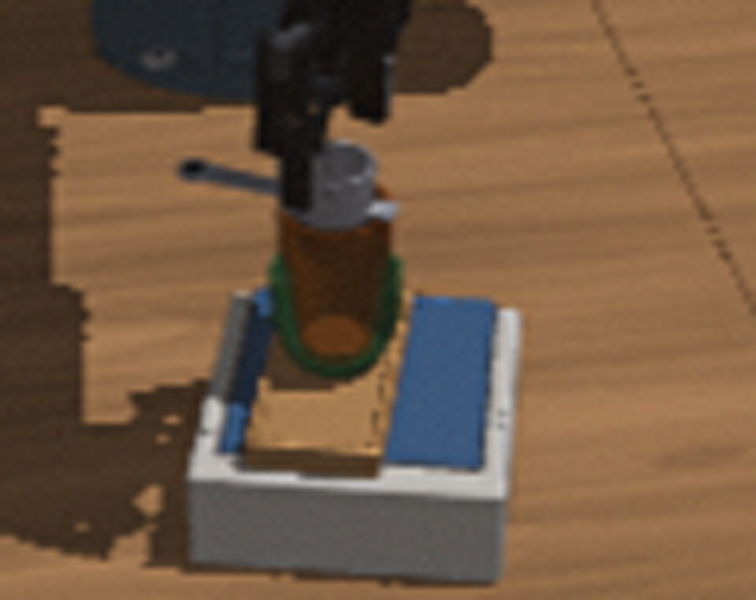

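The fingers straddle the strainer: near finger tip at (297,205), far one at (372,118), rim centre at about (340,160). I descend 7 mm and close.

In the tool's units: 0.007 m is 0.28.

```bash
echo '[0,0,0.28,0,0,0,1,0,0,0.28,0,0,0,0.7,0,0,0.28,0,0,0,0.55,0,0,0.28,0,0,0,0.5,0,0,0.28,0,0,0,0.4,0,0,0.28,0,0,0,0.3,0,0,0.28,0,0,0,0.3,0,0,0.28,0,0,0,0.3]' | python3 -m jog; python3 -c "
from h import *
go(.494,-.016,.169,149.5)"
```

```text
time_s: 3.02
eef_pos: [0.4943, -0.0157, 0.1699]
eef_rot: [0.0, 0.868, 0.496, 0.0]
wrist_force: [-1.2, 0.3, 5.8]
opening: 0.476
grasp_force: 60.1
pos [ 0.4943 -0.0157  0.1699] d [-0.0004 -0.0001  0.0009] yaw -30.5 rz -0.001 tilt [ 0.001  -0.0002] q6 0.26 op 0.476 F [-1.2  0.3  5.8]
```

```bash
echo '[0,0,-0.16,0,0,0,0.3,0,0,-0.4,0,0,0,0.3,0,0,-0.8,0,0,0,0.3,0,0,-1.4,0,0,0,0.3,0,0,-2,0,0,0,0.3,0,0,-2.4,0,0,0,0.3,0,0,-2.4,0,0,0,0.3]' | python3 -m jog; python3 -c "
from h import *
go(.6618,-.2143,.07,149.5)
im,d=optics.camera('scene'); cv2.imwrite('pics/s2.png',cv2.resize(im[130:235,180:300],(685,600),interpolation=cv2.INTER_CUBIC))"
```

```text
time_s: 3.9
eef_pos: [0.4946, -0.0158, 0.2305]
eef_rot: [0.001, 0.868, 0.496, 0.001]
wrist_force: [0.4, 0.4, -0.5]
opening: 0.476
grasp_force: 60.4
pos [ 0.4946 -0.0158  0.2305] d [-0.0861  0.2446  0.161 ] yaw -30.5 rz -0.001 tilt [ 0.0021 -0.0006] q6 0.26 op 0.476 F [ 0.4  0.4 -0.5]
```

View pics/s2.png

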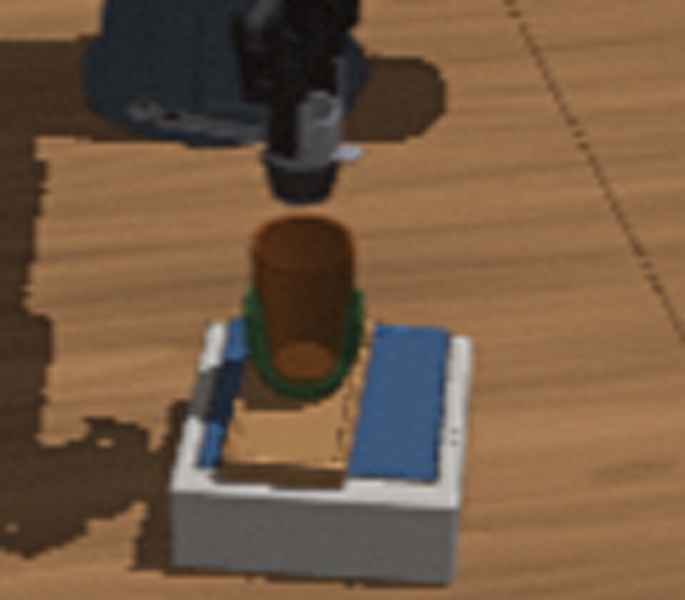

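The strainer hangs upright in the gripper at (305,150) and the amber glass stayed put, with its rim at (303,230). Carrying it to the dish.

In the tool's units: -0.06 m is -2.4, 0.245 m is 9.8.

```bash
echo '[-0.4,1.2,0,0,0,0,0.3,-1.2,3.2,0,0,0,0,0.3,-1.8,5.2,0.4,0,0,0,0.3,-2.4,6.8,1.6,0,0,0,0.3,-3,8.4,2.8,0,0,0,0.3,-3.32,9.4,4,0,0,0,0.3,-3.44,9.8,5.2,0,0,0,0.3,-3.44,9.8,6,0,0,0,0.3,-3.44,9.8,6.4,0,0,0,0.3,-3.44,9.8,6.4,0,0,0,0.3]' | python3 -m jog; python3 -c "
from h import *
go(.6618,-.2143,.037,149.5)"
```

```text
time_s: 5.2
eef_pos: [0.6607, -0.2134, 0.0689]
eef_rot: [-0.001, 0.868, 0.496, -0.0]
wrist_force: [-0.1, -1.2, -0.9]
opening: 0.473
grasp_force: 60.6
pos [ 0.6607 -0.2134  0.0689] d [-0.0002  0.0014  0.0319] yaw -30.5 rz -0.0 tilt [-0.0011  0.0006] q6 0.05 op 0.473 F [-0.1 -1.2 -0.9]
```

In the tool's units: 0.03 m is 1.2, 0.029 m is 1.16.

```bash
echo '[0,0.04,0.48,0,0,0,0.3,0,0.04,0.8,0,0,0,0.3,0,0.04,1.04,0,0,0,0.3,0,0.04,1.12,0,0,0,0.3,0,0.04,1.16,0,0,0,0.3,0,0.04,1.2,0,0,0,0.3]' | python3 -m jog;  echo '[0,0,0.02,0,0,0,0.3,0,0,0.04,0,0,0,0.3,0,0,0.04,0,0,0,0.3]' | python3 -m jog; python3 -c "
from h import *
go(.6618,-.2143,.037,149.5)
im,d=optics.camera('scene'); cv2.imwrite('pics/s3.png',cv2.resize(im[205:290,130:240],(776,600),interpolation=cv2.INTER_CUBIC))"
```

```text
time_s: 5.95
eef_pos: [0.6623, -0.2149, 0.0395]
eef_rot: [0.0, 0.868, 0.496, 0.0]
wrist_force: [0.3, -0.7, -0.9]
opening: 0.478
grasp_force: 60.6
time_s: 6.32
eef_pos: [0.6621, -0.2147, 0.0383]
eef_rot: [0.0, 0.868, 0.496, -0.0]
wrist_force: [-0.5, -0.7, -0.3]
opening: 0.475
grasp_force: 60.6
pos [ 0.6621 -0.2147  0.0383] d [ 0.0002 -0.0005  0.0013] yaw -30.5 rz -0.001 tilt [ 0.     -0.0001] q6 0.05 op 0.475 F [-0.5 -0.7 -0.3]
```

View pics/s3.png

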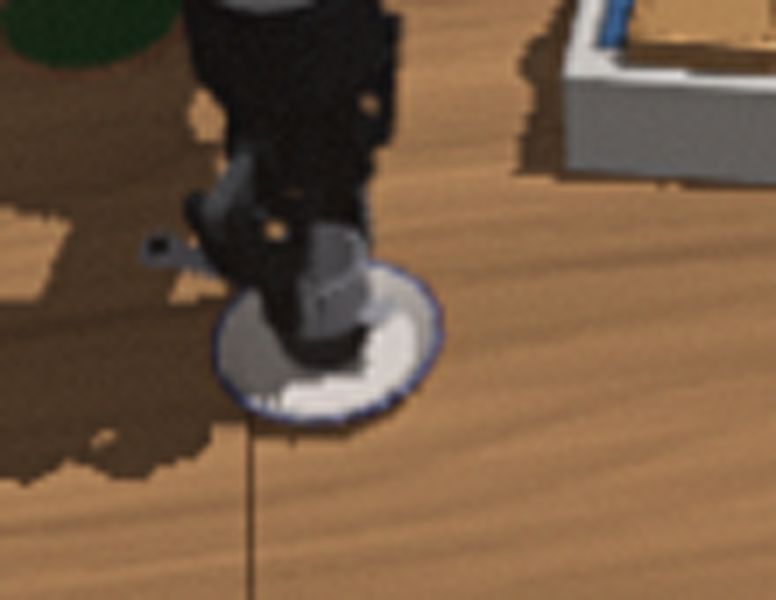

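The strainer's foot is at (330,350), close to the dish centre (328,342). I lower in 0.5 mm steps until I feel contact.

In the tool's units: 0.001 m is 0.04, 0.0005 m is 0.02.

```bash
echo '[0,0,0.02,0,0,0,0.3,0,0,0.04,0,0,0,0.3,0,0,0.04,0,0,0,0.3]' | python3 -m jog|sed -n 2,4p;  echo '[0,0,0.02,0,0,0,0.3,0,0,0.04,0,0,0,0.3,0,0,0.04,0,0,0,0.3]' | python3 -m jog |sed -n 2,4p
```

```text
eef_pos: [0.662, -0.2147, 0.0372]
eef_rot: [-0.0, 0.868, 0.496, -0.0]
wrist_force: [-0.1, 0.9, -0.4]
eef_pos: [0.6622, -0.2147, 0.0368]
eef_rot: [0.0, 0.868, 0.496, 0.0]
wrist_force: [-1.2, 0.9, 3.7]
```

In the tool's units: -0.15 m is -6, -0.1 m is -4.

```bash
echo '[0,0,0,0,0,0,0.5,0,0,0,0,0,0,0.55,0,0,0,0,0,0,0.7,0,0,0,0,0,0,0.9,0,0,0,0,0,0,1,0,0,0,0,0,0,1,0,0,-0.8,0,0,0,1,0,0,-2.4,0,0,0,1,0,0,-4,0,0,0,1,0,0,-6,0,0,0,1]' | python3 -m jog; echo '[0,0,-0.4,0,0,0,1,0,0,-0.4,0,0,0,1]' | python3 -m jog >/dev/null; python3 -c "
from h import *
go(.4915,-.0145,.24,149.5)
im,d=optics.camera('scene'); np.savez('pics/s4.npz',im=im,d=d)
it,d=optics.camera('top'); np.savez('pics/t4.npz',im=it,d=d)
a=cv2.resize(im[205:290,130:240],(388,300),interpolation=cv2.INTER_CUBIC);b=cv2.resize(im[165:240,200:297],(388,300),interpolation=cv2.INTER_CUBIC)
c=cv2.resize(it[140:195,280:351],(388,300),interpolation=cv2.INTER_CUBIC);e=cv2.resize(it[175:230,225:296],(388,300),interpolation=cv2.INTER_CUBIC)
cv2.imwrite('pics/s4.png',np.vstack([np.hstack([a,b]),np.hstack([c,e])]))"
```

```text
time_s: 8.38
eef_pos: [0.6618, -0.2145, 0.1885]
eef_rot: [-0.0, 0.868, 0.496, -0.0]
wrist_force: [-0.0, 0.2, 0.3]
opening: 0.999
grasp_force: 0.0
pos [ 0.6627 -0.215   0.1983] d [ 0.0857 -0.2492 -0.0424] yaw -30.5 rz -0.001 tilt [ 0.0027 -0.0014] q6 0.05 op 0.998 F [-0.7  0.9 -0.7]
```

View pics/s4.png

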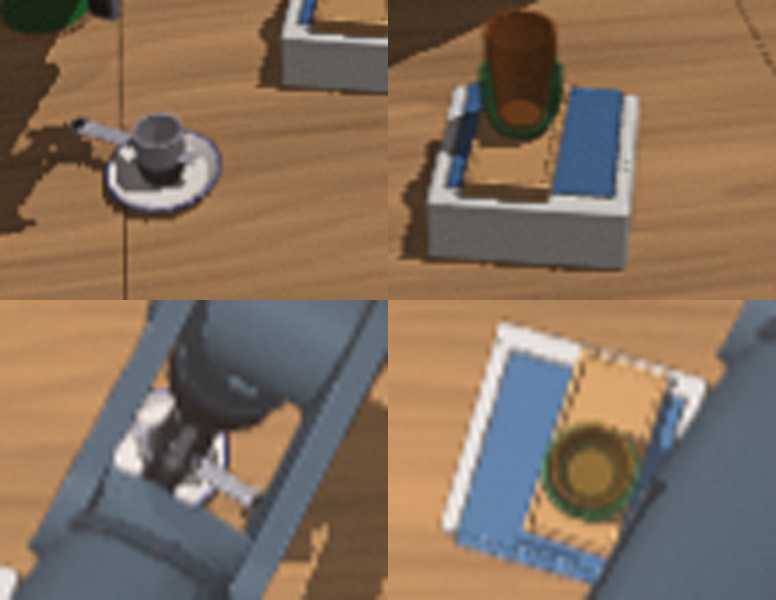

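The strainer stands upright in the dish at (158,165) of the upper left panel. In the lower right panel the green rim is centred at (590,471) and the amber rim at (591,467). In the upper right panel the amber rim centre is (521,28).

```bash
python3 -c "
from h import *
t=lambda x,y:((x-388+.5)/5.46-.5+225,(y-300+.5)/5.455-.5+175)
print(world('top',[t(590,471.5)],z=.125),world('top',[t(591,467)],z=.166))
print(world('scene',[((521-388+.5)/4-.5+200,28.5/4-.5+165)],z=.166))
for n,f,sl in(('scene','s4',(slice(165,215),slice(210,255))),('top','t4',(slice(190,222),slice(245,275)))):
    d=np.load(f'pics/{f}.npz')['d'];m=np.zeros_like(d);m[sl]=d[sl];uv,P=cloud(n,m)
    for lo,hi in((.158,.175),(.09,.135)):
        q=P[(P[:,2]>lo)&(P[:,2]<hi)]; print(n,lo,len(q),q.min(0).round(4),q.max(0).round(4),((q.min(0)+q.max(0))/2).round(4)) if len(q) else 0
"
```

```text
[[ 0.49130061 -0.01513458  0.125     ]] [[ 0.49142264 -0.01501181  0.166     ]]
[[ 0.4923417  -0.01507071  0.166     ]]
scene 0.158 107 [ 0.4642 -0.045   0.158 ] [0.5254 0.0109 0.1694] [ 0.4948 -0.017   0.1637]
scene 0.09 262 [ 0.4691 -0.051   0.0906] [0.5301 0.0165 0.1347] [ 0.4996 -0.0173  0.1127]
top 0.158 48 [ 0.4656 -0.0424  0.1584] [0.523  0.0106 0.1734] [ 0.4943 -0.0159  0.1659]
top 0.09 120 [ 0.4605 -0.0477  0.0904] [0.5268 0.0181 0.1345] [ 0.4937 -0.0148  0.1125]
```

```bash
echo '[0.4,-0.8,-1.2,0,0,0,1,1.2,-2.8,-1.68,0,0,0,1,1.8,-4.8,-1.68,0,0,0,1,2.4,-6.8,-1.68,0,0,0,1,3,-8.4,-1.68,0,0,0,1,3.32,-9.48,-1.68,0,0,0,1,3.424,-9.896,-1.68,0,0,0,1,3.424,-9.896,-1.68,0,0,0,1,3.424,-9.896,-1.68,0,0,0,1]' | python3 -m jog; python3 -c "
from h import *
go(.493,-.0155,.136,149.5)"
```

```text
time_s: 9.85
eef_pos: [0.4931, -0.0161, 0.238]
eef_rot: [0.0, 0.869, 0.496, -0.0]
wrist_force: [-0.4, 0.1, -0.3]
opening: 0.998
grasp_force: 0.0
pos [ 0.4931 -0.0161  0.238 ] d [ 0.0005 -0.0003  0.102 ] yaw -30.6 rz -0.001 tilt [-0.0003 -0.0001] q6 0.26 op 0.998 F [-0.4  0.1 -0.3]
```

```bash
echo '[0,0,1.2,0,0,0,1,0,0,2.4,0,0,0,1,0,0,3.2,0,0,0,1,0,0,3.68,0,0,0,1,0,0,4,0,0,0,1,0,0,4.08,0,0,0,1,0,0,4.08,0,0,0,1]' | python3 -m jog; echo '[0,0,0,0,0,0,0.85,0,0,0,0,0,0,0.75,0,0,0,0,0,0,0.7,0,0,0,0,0,0,0.65,0,0,0,0,0,0,0.6,0,0,0,0,0,0,0.5,0,0,0,0,0,0,0.5,0,0,0,0,0,0,0.5]' | python3 -m jog; python3 -c "
from h import *
go(.493,-.0155,.136,149.5)"
```

```text
time_s: 10.72
eef_pos: [0.493, -0.0154, 0.1368]
eef_rot: [0.0, 0.868, 0.496, 0.0]
wrist_force: [-0.5, 0.1, 0.7]
opening: 0.998
grasp_force: 0.0
time_s: 11.72
eef_pos: [0.4931, -0.0153, 0.1373]
eef_rot: [0.0, 0.868, 0.496, 0.0]
wrist_force: [-1.4, 0.2, 6.9]
opening: 0.651
grasp_force: 62.0
pos [ 0.4931 -0.0153  0.1373] d [-0.0002  0.      0.0013] yaw -30.5 rz -0.001 tilt [ 0.0013 -0.0002] q6 0.26 op 0.651 F [-1.4  0.2  6.9]
```

In the tool's units: -0.075 m is -3, -0.065 m is -2.6.

```bash
echo '[0,0,-0.16,0,0,0,0.5,0,0,-0.4,0,0,0,0.5,0,0,-0.8,0,0,0,0.5,0,0,-1.4,0,0,0,0.5,0,0,-2,0,0,0,0.5,0,0,-2.6,0,0,0,0.5,0,0,-3,0,0,0,0.5,0,0,-3,0,0,0,0.5,0,0,-3,0,0,0,0.5]' | python3 -m jog; python3 -c "
from h import *
im,d=optics.camera('scene'); cv2.imwrite('pics/s5.png',cv2.resize(im[125:255,190:350],(738,600),interpolation=cv2.INTER_CUBIC))
hsv=cv2.cvtColor(np.load('pics/s4.npz')['im'],cv2.COLOR_BGR2HSV).astype(int);print(hsv[235,319],hsv[235,345])
m=(hsv[...,0]<16)&(hsv[...,1]>180)&(hsv[...,2]>120);m[:220]=0;m[255:]=0;m[:,:290]=0;m[:,350:]=0
v,u=np.nonzero(m);w=world('scene',np.c_[u,v],z=.005);print(len(u),w.mean(0),w.min(0),w.max(0))
go(.6545,.2335,.15,149.5)"
```

```text
time_s: 12.85
eef_pos: [0.4922, -0.0152, 0.2108]
eef_rot: [-0.0, 0.868, 0.496, -0.0]
wrist_force: [0.4, -0.4, -2.5]
opening: 0.651
grasp_force: 63.6
[ 12 191 174] [ 14 128 161]
384 [0.65471172 0.2330167  0.005     ] [0.61247015 0.19049408 0.005     ] [0.69531703 0.27581976 0.005     ]
pos [ 0.492  -0.0152  0.2106] d [0.2967 0.0136 0.0605] yaw -30.5 rz -0.001 tilt [-0.0013  0.0003] q6 0.26 op 0.653 F [ 0.3  0.2 -1.1]
```

View pics/s5.png

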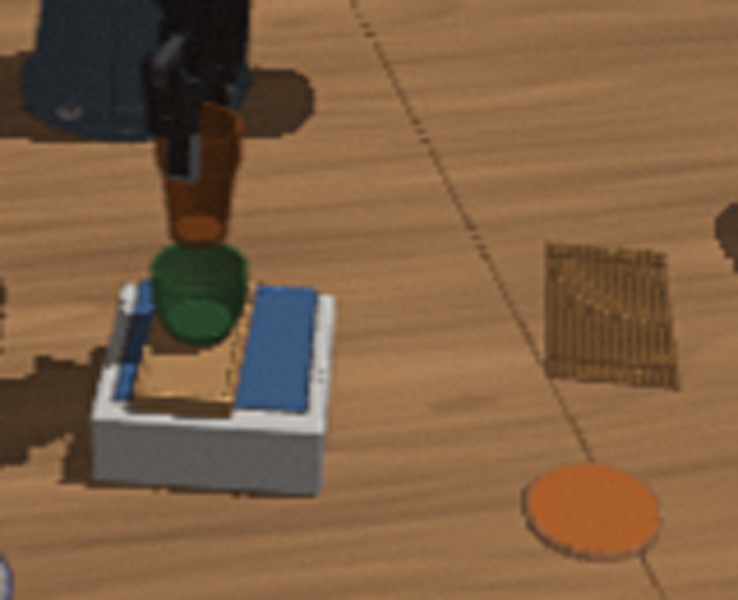

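The amber glass is held upright and clear of the green rim at (200,260); the green glass and saucer were not disturbed. Carrying it to the amber coaster at (595,510).

In the tool's units: 0.16 m is 6.4, 0.125 m is 5.

```bash
echo '[0.8,0.04,-0.2,0,0,0,0.5,2.4,0.12,-0.2,0,0,0,0.5,4.4,0.2,-0.2,0,0,0,0.5,6.4,0.28,0.4,0,0,0,0.5,8.4,0.4,1.6,0,0,0,0.5,10.2,0.48,2.8,0,0,0,0.5,11.4,0.544,3.8,0,0,0,0.5,11.86,0.544,4.6,0,0,0,0.5,11.86,0.544,5,0,0,0,0.5,11.86,0.544,5,0,0,0,0.5]' | python3 -m jog; echo '[0,0,0.2,0,0,0,0.5,0,0,0.4,0,0,0,0.5,0,0,0.56,0,0,0,0.5,0,0,0.64,0,0,0,0.5,0,0,0.64,0,0,0,0.5]' | python3 -m jog; python3 -c "
from h import *
go(.6546,.2333,.064)"
```

```text
time_s: 14.15
eef_pos: [0.6537, 0.2325, 0.0848]
eef_rot: [-0.0, 0.868, 0.496, -0.001]
wrist_force: [-0.7, -0.3, -1.3]
opening: 0.65
grasp_force: 63.8
time_s: 14.78
eef_pos: [0.6548, 0.2331, 0.0701]
eef_rot: [-0.0, 0.868, 0.496, -0.0]
wrist_force: [-0.1, 0.0, 0.0]
opening: 0.652
grasp_force: 63.8
pos [0.6548 0.2331 0.0701] d [ 0.0001 -0.0002  0.0061] yaw -30.5 rz 0.0 tilt [-0.0003 -0.0001] q6 0.7 op 0.652 F [-0.1  0.   0. ]
```

```bash
for a in 0.003 0.001 0.001; do :; done; echo '[0,0,0.08,0,0,0,0.5,0,0,0.16,0,0,0,0.5,0,0,0.16,0,0,0,0.5]' | python3 -m jog|sed -n 2,4p; echo '[0,0,0.02,0,0,0,0.5,0,0,0.04,0,0,0,0.5,0,0,0.04,0,0,0,0.5]' | python3 -m jog|sed -n 2,4p; echo '[0,0,0.02,0,0,0,0.5,0,0,0.04,0,0,0,0.5,0,0,0.04,0,0,0,0.5]' | python3 -m jog|sed -n 2,4p
```

```text
eef_pos: [0.6547, 0.2332, 0.066]
eef_rot: [-0.0, 0.868, 0.496, -0.0]
wrist_force: [0.2, -0.4, -1.8]
eef_pos: [0.6549, 0.2332, 0.0653]
eef_rot: [-0.0, 0.868, 0.496, -0.0]
wrist_force: [-0.6, -0.7, -0.4]
eef_pos: [0.655, 0.2332, 0.0645]
eef_rot: [0.0, 0.868, 0.496, 0.0]
wrist_force: [-0.0, -0.3, 0.9]
```

```bash
echo '[0,0,0.02,0,0,0,0.5,0,0,0.028,0,0,0,0.5,0,0,0.028,0,0,0,0.5]' | python3 -m jog|sed -n 2,4p
```

```text
eef_pos: [0.6552, 0.2334, 0.0645]
eef_rot: [0.0, 0.868, 0.496, 0.0]
wrist_force: [-2.1, 0.9, 4.9]
```

Contact made (4.9 N). I release, rise, and check the result together with the green glass.

```bash
echo '[0,0,0,0,0,0,0.68,0,0,0,0,0,0,0.75,0,0,0,0,0,0,0.85,0,0,0,0,0,0,1,0,0,0,0,0,0,1,0,0,0,0,0,0,1,0,0,-0.8,0,0,0,1,0,0,-2.4,0,0,0,1,0,0,-4,0,0,0,1,0,0,-5.6,0,0,0,1]' | python3 -m jog|head -2; echo '[0,0,-0.4,0,0,0,1,0,0,-0.4,0,0,0,1]' | python3 -m jog >/dev/null; python3 -c "
from h import *
im,d=optics.camera('scene'); np.savez('pics/s6.npz',im=im,d=d)
it,dt=optics.camera('top'); np.savez('pics/t6.npz',im=it,d=dt)
r=lambda i,y,x:cv2.resize(i[y:y+60,x:x+80],(400,300),interpolation=cv2.INTER_CUBIC)
cv2.imwrite('pics/s6.png',np.vstack([np.hstack([r(im,185,280),r(im,170,200)]),np.hstack([r(it,140,165),r(it,175,225)])]))
for n,dd,sl in(('scene',d,(slice(180,235),slice(210,265))),('top',dt,(slice(190,222),slice(245,275)))):
    m=np.zeros_like(dd);m[sl]=dd[sl];uv,P=cloud(n,m)
    q=P[(P[:,2]>.115)&(P[:,2]<.135)&(np.abs(P[:,0]-.49)<.05)]; print(n,len(q),q.min(0).round(4),q.max(0).round(4),((q.min(0)+q.max(0))/2).round(4)) if len(q) else 0
go(.493,-.0155,.23)"
```

```text
time_s: 17.52
eef_pos: [0.6552, 0.2332, 0.2068]
scene 100 [ 0.4644 -0.0513  0.1155] [0.5301 0.0166 0.128 ] [ 0.4973 -0.0173  0.1217]
top 53 [ 0.4605 -0.0477  0.1167] [0.5261 0.0181 0.1319] [ 0.4933 -0.0148  0.1243]
pos [0.654 0.233 0.212] d [-0.2959 -0.0124 -0.0175] yaw -30.5 rz 0.0 tilt [-0.0025 -0.0005] q6 0.7 op 1.004 F [0.5 0.3 0.1]
```

View pics/s6.png

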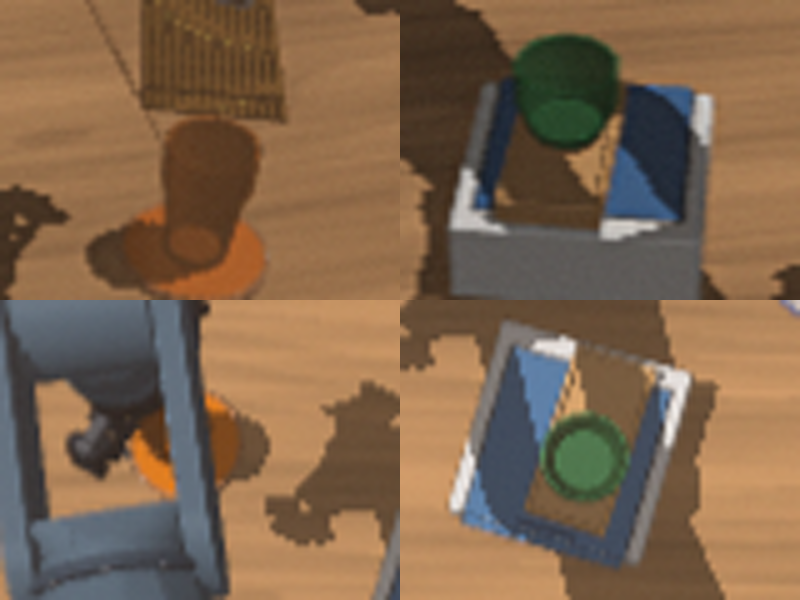

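The amber glass stands upright on its coaster (195,230). The green rim centre in the lower right panel is (585,457), so it has not moved. Going to the green glass, turning to the saucer's yaw on the way.

Careful with the scale: shifts go in units of 25 mm and turns go in units of 0.2 rad. That gives: -0.296 m is -11.84, -0.29 m is -11.6, 1.32 rad is 6.6.

```bash
echo '[-1.2,-0.04,-0.68,0,0,0.75,1,-3.2,-0.12,-0.68,0,0,1.5,1,-4.8,-0.2,-0.68,0,0,2.25,1,-6.4,-0.28,-0.68,0,0,3,1,-8,-0.36,-0.68,0,0,3.8,1,-9.6,-0.44,-0.68,0,0,4.6,1,-10.8,-0.48,-0.68,0,0,5.4,1,-11.6,-0.5,-0.68,0,0,6.1,1,-11.84,-0.508,-0.68,0,0,6.6,1,-11.84,-0.508,-0.68,0,0,6.6,1]' | python3 -m jog; echo '[0,0,1.2,0,0,0,1,0,0,1.2,0,0,0,1,0,0,1.2,0,0,0,1]' | python3 -m jog|head -1;python3 -c "
from h import *
go(.4925,-.0153,.098,73.5)"
```

```text
time_s: 19.12
eef_pos: [0.4925, -0.0155, 0.2291]
eef_rot: [-0.0, 0.99, -0.141, -0.001]
wrist_force: [0.1, 0.7, 0.1]
opening: 0.999
grasp_force: 0.0
time_s: 19.5
pos [ 0.4937 -0.015   0.2008] d [-0.001   0.0006  0.1028] yaw -106.1 rz 0.007 tilt [-0.0005  0.0002] q6 1.58 op 0.998 F [1.1 1.2 0.1]
```

```bash
echo '[-0.04,0.02,1.2,0,0,0,1,-0.04,0.02,2.2,0,0,0,1,-0.04,0.02,3,0,0,0,1,-0.04,0.02,3.6,0,0,0,1,-0.04,0.02,4,0,0,0,1,-0.04,0.02,4.16,0,0,0,1,-0.04,0.02,4.16,0,0,0,1]' | python3 -m jog|sed -n '2p;4p'; python3 -c "
from h import *
go(.4925,-.0153,.098,73.5)"; echo '[0,0,0,0,0,0,0.93,0,0,0,0,0,0,0.88,0,0,0,0,0,0,0.84,0,0,0,0,0,0,0.8,0,0,0,0,0,0,0.75,0,0,0,0,0,0,0.6,0,0,0,0,0,0,0.6,0,0,0,0,0,0,0.6]' | python3 -m jog
```

```text
eef_pos: [0.4927, -0.0155, 0.0968]
wrist_force: [1.1, -0.1, -0.7]
pos [ 0.4927 -0.0155  0.0968] d [-0.0002 -0.0002 -0.0012] yaw -106.2 rz 0.006 tilt [ 0.0003 -0.0001] q6 1.58 op 0.995 F [ 1.1 -0.1 -0.7]
time_s: 21.38
eef_pos: [0.4927, -0.0156, 0.0977]
eef_rot: [0.0, 0.99, -0.141, 0.0]
wrist_force: [-3.2, 1.1, 9.7]
opening: 0.793
grasp_force: 65.2
```

In the tool's units: -0.06 m is -2.4, -0.05 m is -2.

```bash
echo '[0,0,-0.16,0,0,0,0.6,0,0,-0.4,0,0,0,0.6,0,0,-0.8,0,0,0,0.6,0,0,-1.4,0,0,0,0.6,0,0,-2,0,0,0,0.6,0,0,-2.4,0,0,0,0.6,0,0,-2.4,0,0,0,0.6,0,0,-2.4,0,0,0,0.6]' | python3 -m jog; python3 -c "
from h import *
im,d=optics.camera('scene'); cv2.imwrite('pics/s7.png',cv2.resize(im[135:240,190:330],(800,600),interpolation=cv2.INTER_CUBIC))
go(.4124,-.3205,.03)"
```

```text
time_s: 22.38
eef_pos: [0.4921, -0.0154, 0.1562]
eef_rot: [-0.0, 0.99, -0.141, -0.0]
wrist_force: [-0.0, 0.3, -2.0]
opening: 0.794
grasp_force: 67.5
pos [ 0.492  -0.0154  0.156 ] d [0.0087 0.3152 0.1261] yaw -106.2 rz 0.0 tilt [-0.001   0.0002] q6 1.58 op 0.8 F [ 0. -0. -1.]
```

View pics/s7.png

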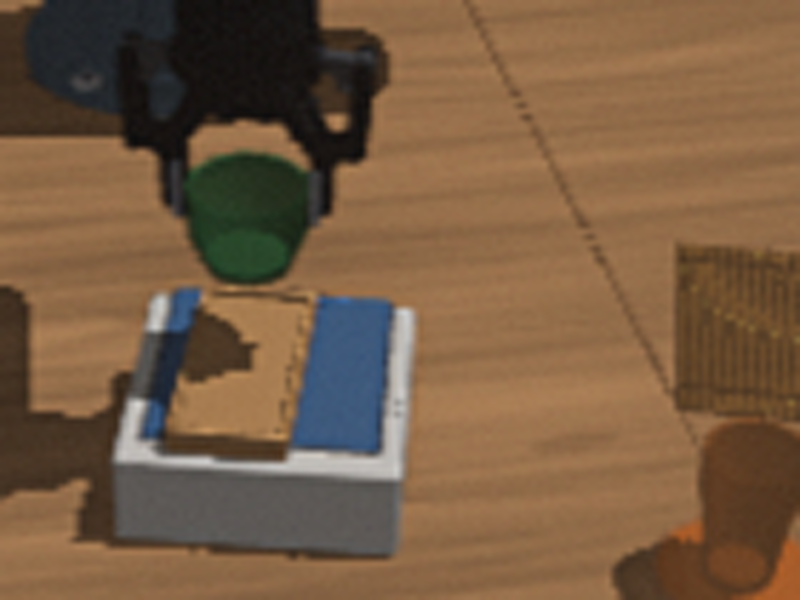

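The green glass is held upright at (248,215) and the saucer is undisturbed. Carrying it to the green coaster.

```bash
echo '[0,0.8,-0.2,0,0,0,0.6,0.04,2.4,-0.2,0,0,0,0.6,0.12,4.4,-0.2,0,0,0,0.6,0.2,6.4,0.4,0,0,0,0.6,0.24,8.4,1.2,0,0,0,0.6,0.28,10.4,2.4,0,0,0,0.6,0.34,11.8,3.4,0,0,0,0.6,0.34,12.608,4,0,0,0,0.6,0.34,12.608,4.24,0,0,0,0.6,0.34,12.608,4.24,0,0,0,0.6]' | python3 -m jog; echo '[0,0,0.2,0,0,0,0.6,0,0,0.4,0,0,0,0.6,0,0,0.56,0,0,0,0.6,0,0,0.64,0,0,0,0.6,0,0,0.64,0,0,0,0.6]' | python3 -m jog|sed -n '2p;4p'; python3 -c "
from h import *
go(.4124,-.3205,.03)"
```

```text
time_s: 23.68
eef_pos: [0.4124, -0.3195, 0.0498]
eef_rot: [-0.001, 0.99, -0.141, -0.001]
wrist_force: [0.2, 0.1, -1.2]
opening: 0.79
grasp_force: 67.7
eef_pos: [0.4128, -0.3205, 0.0345]
wrist_force: [-0.1, 0.2, -2.3]
pos [ 0.4128 -0.3205  0.0345] d [-0.0004  0.0001  0.0045] yaw -106.2 rz 0.0 tilt [-0.0002  0.0002] q6 0.97 op 0.795 F [-0.1  0.2 -2.3]
```

```bash
echo '[0,0,0.06,0,0,0,0.6,0,0,0.12,0,0,0,0.6,0,0,0.12,0,0,0,0.6]' | python3 -m jog|sed -n '2p;4p'; echo '[0,0,0.02,0,0,0,0.6,0,0,0.04,0,0,0,0.6,0,0,0.04,0,0,0,0.6]' | python3 -m jog|sed -n '2p;4p'
```

```text
eef_pos: [0.4127, -0.3206, 0.0315]
wrist_force: [-0.3, 0.7, -1.4]
eef_pos: [0.4128, -0.3206, 0.0306]
wrist_force: [1.0, 1.5, -0.9]
```

In the tool's units: 0.0007 m is 0.028, 0.0005 m is 0.02.

```bash
echo '[0,0,0.02,0,0,0,0.6,0,0,0.028,0,0,0,0.6,0,0,0.028,0,0,0,0.6]' | python3 -m jog|sed -n '2p;4p'
```

```text
eef_pos: [0.4128, -0.3206, 0.0299]
wrist_force: [-0.7, 0.2, -0.5]
```

In the tool's units: 0.0007 m is 0.028, 0.0005 m is 0.02.

```bash
echo '[0,0,0.02,0,0,0,0.6,0,0,0.028,0,0,0,0.6,0,0,0.028,0,0,0,0.6]' | python3 -m jog|sed -n '2p;4p'
```

```text
eef_pos: [0.4129, -0.3206, 0.0298]
wrist_force: [-1.7, 1.9, 5.2]
```

In the tool's units: -0.14 m is -5.6, -0.09 m is -3.6.

```bash
echo '[0,0,0,0,0,0,0.82,0,0,0,0,0,0,0.88,0,0,0,0,0,0,1,0,0,0,0,0,0,1,0,0,0,0,0,0,1,0,0,0,0,0,0,1,0,0,-0.4,0,0,0,1,0,0,-1.6,0,0,0,1,0,0,-3.6,0,0,0,1,0,0,-5.6,0,0,0,1]' | python3 -m jog|head -2; echo '[0,0,-0.4,0,0,0,1,0,0,-0.4,0,0,0,1]' | python3 -m jog >/dev/null; python3 -c "
from h import *
im,d=optics.camera('scene'); np.savez('pics/s8.npz',im=im,d=d)
it,dt=optics.camera('top'); np.savez('pics/t8.npz',im=it,d=dt)
r=lambda i,y,x:cv2.resize(i[y:y+60,x:x+80],(400,300),interpolation=cv2.INTER_CUBIC)
cv2.imwrite('pics/s8.png',np.vstack([np.hstack([r(im,175,110),r(im,170,200)]),np.hstack([r(it,195,295),r(it,175,225)])]))
go(.508,-.0205,.16,73.5)"
```

```text
time_s: 27.05
eef_pos: [0.4127, -0.3204, 0.1712]
pos [ 0.4122 -0.3198  0.1779] d [ 0.0087 -0.3141  0.0183] yaw -106.2 rz 0.006 tilt [-0.0015  0.0018] q6 0.97 op 0.996 F [-0.6  0.7  0. ]
```

View pics/s8.png

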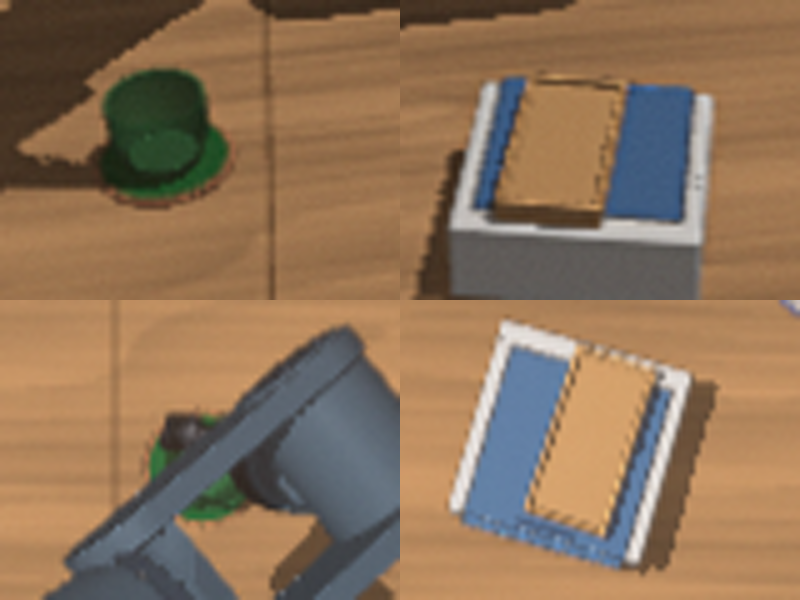

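The green glass stands upright on its coaster (160,130). Saucer corners in the lower right panel are (575,343), (658,370), (608,537), (527,511), and in the scene panel (530,78), (628,84), (605,213), (494,205).

```bash
python3 -c "
from h import *
T=lambda p:(np.array(p)-[400,300]+.5)/5-.5+[225,175]
S=lambda p:(np.array(p)-[400,0]+.5)/5-.5+[200,170]
for n,c in(('top',T([(575,343),(658,370),(608,537),(527,511)])),('scene',S([(494,205),(605,213),(628,84),(530,78)]))):
    w=world(n,c,z=.078)[:,:2]; print(n,w.round(4).tolist(),w.mean(0).round(4),cv2.minAreaRect((w*1000).astype(np.float32)),np.degrees(np.arctan2(*(w[0]+w[1]-w[2]-w[3])[::-1])), [np.degrees(np.arctan2(*v[::-1])).round(1) for v in(w[0]-w[3],w[1]-w[2])])
for f,n,sd in(('t8','top',(262,203)),('s8','scene',(232,198))):
    Z=np.load(f'pics/{f}.npz');h=cv2.GaussianBlur(Z['im'],(3,3),0);print(h[sd[1],sd[0]])
    c=h[sd[1],sd[0]].astype(int);m=(np.abs(h.astype(int)-c).max(2)<30);l=cv2.connectedComponents(m.astype(np.uint8),connectivity=4)[1];m=l==l[sd[1],sd[0]]
    v,u=np.nonzero(m);w=world(n,np.c_[u,v],z=.078 if 1 else 0)[:,:2];C=np.cov(w.T);e,V=np.linalg.eigh(C);a=V[:,1];print(n,len(u),w.mean(0).round(4),np.degrees(np.arctan(a[1]/a[0])),np.sqrt(12*e))
# mat by mask in first images
for f,n,sd,b in(('top0','top',(178,220),(150,205,190,250)),('scene0','scene',(322,193),(295,345,165,215))):
    h=cv2.GaussianBlur(np.load(f'pics/{f}.npz')['im'],(5,5),0).astype(int); sub=np.zeros(h.shape[:2],bool); sub[b[2]:b[3],b[0]:b[1]]=1
    m=(h[...,2]<150)&sub; m=cv2.morphologyEx(m.astype(np.uint8),cv2.MORPH_OPEN,np.ones((3,3)));l=cv2.connectedComponents(m)[1];m=l==l[sd[1],sd[0]]
    v,u=np.nonzero(m);w=world(n,np.c_[u,v],z=.004)[:,:2];C=np.cov(w.T);e,V=np.linalg.eigh(C);a=V[:,1];print('mat',n,h[sd[1],sd[0]],len(u),w.mean(0).round(4),np.degrees(np.arctan(a[1]/a[0])),np.sqrt(12*e))
"
```

```text
top [[0.5856, -0.0071], [0.5649, -0.0733], [0.4318, -0.0349], [0.4515, 0.0292]] [ 0.5085 -0.0215] ((508.732666015625, -21.01276397705078), (69.35669708251953, 140.08274841308594), 73.92396545410156) -15.614936097906096 [np.float64(-15.2), np.float64(-16.1)]
scene [[0.5701, -0.0738], [0.5895, -0.0071], [0.4573, 0.0325], [0.4392, -0.032]] [ 0.514  -0.0201] ((513.6585693359375, -20.630935668945312), (69.37461853027344, 138.54965209960938), 73.31011199951172) -17.192033421499744 [np.float64(-17.7), np.float64(-16.7)]
[110 163 214]
top 493 [ 0.5112 -0.0226] -17.191323635968555 [0.05785547 0.13581058]
[ 82 127 171]
scene 56343 [ 0.6843 -0.0107] -73.61381067923523 [0.78252097 1.318373  ]
mat top [ 50  91 124] 1064 [0.4363 0.3231] -17.613848303016972 [0.09991013 0.17998088]
mat scene [41 70 98] 2366 [0.4144 0.3264] -21.568627514469934 [0.18094354 0.32260803]
```

```bash
python3 -c "
from h import *
y=np.array([np.cos(np.radians(73.8)),np.sin(np.radians(73.8)),0]);c=np.array([.492,-.0154,0])
for s in(-1,1):
  for z in(.150,.156,.162,.168,.175): print(s,z,((pix('scene',c+s*y*.038+[0,0,z])-[190,135]+.5)*5.714).round(0))
F=lambda p:(np.array(p)+.5)/[4.6125,4.615]-.5+[190,125]
w=world('scene',F([(547,242),(666,252),(679,388),(546,376)]),z=.004)[:,:2];print(w.mean(0),cv2.minAreaRect((w*1000).astype(np.float32)),np.degrees(np.arctan2(*(w[2]+w[3]-w[0]-w[1])[::-1])))
go(.511,-.0213,.12,73.3)"
```

```text
-1 0.15 [[180. 231.]]
-1 0.156 [[180. 223.]]
-1 0.162 [[179. 214.]]
-1 0.168 [[179. 204.]]
-1 0.175 [[179. 194.]]
1 0.15 [[315. 240.]]
1 0.156 [[315. 231.]]
1 0.162 [[315. 222.]]
1 0.168 [[316. 213.]]
1 0.175 [[316. 203.]]
[0.43808777 0.32439719] ((438.01019287109375, 324.32366943359375), (100.17548370361328, 184.0678253173828), 71.27576446533203) -18.78338121228852
pos [ 0.4122 -0.3198  0.1779] d [ 0.0119 -0.3142  0.0583] yaw -106.2 rz 0.009 tilt [-0.0015  0.0018] q6 0.97 op 0.996 F [-0.6  0.7  0. ]
```

The pads' tips appear about 8 mm behind the TCP at this opening, so a TCP height of 0.056 puts them 4 mm above the lid.

```bash
echo '[0.04,-1.2,0,0,0,0,1,0.12,-3.2,0,0,0,0,1,0.2,-5.2,0,0,0,0,1,0.28,-7.2,0,0,0,0,1,0.36,-9.2,0.4,0,0,0.025,1,0.44,-11.2,1.2,0,0,0.045,1,0.476,-12.2,2,0,0,0.045,1,0.476,-12.568,2.32,0,0,0.045,1,0.476,-12.568,2.32,0,0,0.045,1,0.476,-12.568,2.32,0,0,0.045,1]' | python3 -m jog|head -2; echo '[0,0,0.8,0,0,0,1,0,0,1.4,0,0,0,1,0,0,1.6,0,0,0,1,0,0,1.6,0,0,0,1]' | python3 -m jog|sed -n '2p;4p'; python3 -c "
from h import *
go(.511,-.0213,.056,73.3)
im,d=optics.camera('scene'); cv2.imwrite('pics/s9.png',cv2.resize(im[150:240,190:310],(800,600),interpolation=cv2.INTER_CUBIC))"
```

```text
time_s: 28.65
eef_pos: [0.5119, -0.0232, 0.1216]
eef_pos: [0.5116, -0.0224, 0.0811]
wrist_force: [0.2, -0.0, 0.0]
pos [ 0.5116 -0.0224  0.0811] d [-0.0009 -0.0009  0.0251] yaw -106.7 rz -0.0 tilt [-0.0005  0.0001] q6 1.59 op 0.998 F [ 0.2 -0.   0. ]
```

View pics/s9.png

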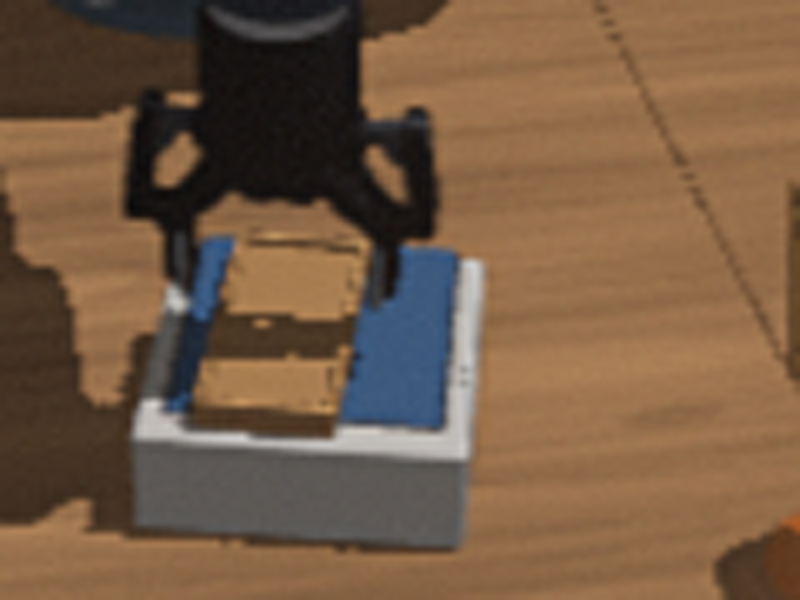

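The fingers straddle the saucer, with tips at (180,285) and (385,300), both still above the lid. I descend slowly and watch the force.

```bash
echo '[-0.032,-0.032,0.32,0,0,0,1,-0.032,-0.032,0.6,0,0,0,1,-0.032,-0.032,0.8,0,0,0,1,-0.032,-0.032,0.92,0,0,0,1,-0.032,-0.032,1,0,0,0,1,-0.032,-0.032,1,0,0,0,1]' | python3 -m jog|sed -n '2p;4p'; echo '[0,0,0,0,0,0,0.93,0,0,0,0,0,0,0.88,0,0,0,0,0,0,0.84,0,0,0,0,0,0,0.8,0,0,0,0,0,0,0.75,0,0,0,0,0,0,0.6,0,0,0,0,0,0,0.6,0,0,0,0,0,0,0.6]' | python3 -m jog
```

```text
eef_pos: [0.5112, -0.0211, 0.0561]
wrist_force: [0.7, 0.3, -0.2]
time_s: 30.95
eef_pos: [0.5116, -0.0213, 0.0569]
eef_rot: [0.0, 0.989, -0.145, 0.0]
wrist_force: [-1.4, 0.3, 5.5]
opening: 0.782
grasp_force: 67.7
```

In the tool's units: -0.06 m is -2.4, -0.004 m is -0.16.

```bash
echo '[0,0,-0.16,0,0,0,0.6,0,0,-0.4,0,0,0,0.6,0,0,-0.8,0,0,0,0.6,0,0,-1.4,0,0,0,0.6,0,0,-2,0,0,0,0.6,0,0,-2.4,0,0,0,0.6,0,0,-2.4,0,0,0,0.6,0,0,-2.4,0,0,0,0.6]' | python3 -m jog; python3 -c "
from h import *
im,d=optics.camera('scene'); cv2.imwrite('pics/s10.png',cv2.resize(im[130:240,190:336],(796,600),interpolation=cv2.INTER_CUBIC))
go(.437,.3235,.02,72.4)"
```

```text
time_s: 31.95
eef_pos: [0.5109, -0.0211, 0.1159]
eef_rot: [-0.0, 0.989, -0.145, -0.0]
wrist_force: [0.8, -0.2, -1.3]
opening: 0.774
grasp_force: 66.9
pos [ 0.5108 -0.021   0.1157] d [-0.1695 -0.3088  0.0958] yaw -106.7 rz 0.016 tilt [-0.001   0.0003] q6 1.59 op 0.779 F [-0.   0.1 -1.9]
```

View pics/s10.png

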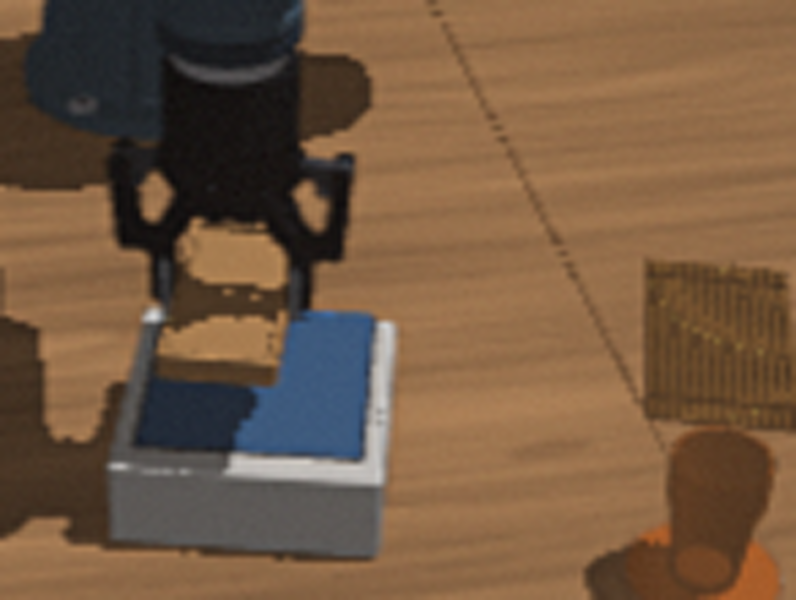

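The saucer is held level at (225,300), and its near top edge runs from (158,357) to (278,367). That was my last picture: it is the 15th, so I have gone one over the limit of 14. From here I check by numbers only.

```bash
python3 -c "
from h import *
w=world('scene',(np.array([(158,357),(278,367)])+.5)/[5.452,5.4545]-.5+[190,130],z=.137);print(w,w.mean(0)[:2]-.07*np.array([np.cos(np.radians(-16.7)),np.sin(np.radians(-16.7))]))"
echo '[-0.4,-0.8,-0.4,0,0,0,0.6,-1.2,-2.4,-0.4,0,0,0,0.6,-2,-4,-0.4,0,0,0.025,0.6,-3,-5.6,-0.4,0,0,0.05,0.6,-4,-7.2,0,0,0,0.08,0.6,-5,-9.2,0.8,0,0,0.08,0.6,-6,-10.8,1.6,0,0,0.08,0.6,-6.6,-12,2.4,0,0,0.08,0.6,-6.78,-12.352,3,0,0,0.08,0.6,-6.78,-12.352,3.4,0,0,0.08,0.6]' | python3 -m jog; echo '[0,0,0.2,0,0,0,0.6,0,0,0.4,0,0,0,0.6,0,0,0.4,0,0,0,0.6]' | python3 -m jog|sed -n '2p;4p'; python3 -c "
from h import *
go(.437,.3235,.003,72.4)"
```

```text
[[ 0.56842488 -0.07132625  0.137     ]
 [ 0.58864604 -0.00744316  0.137     ]] [ 0.51148788 -0.01926947]
time_s: 33.25
eef_pos: [0.4369, 0.3231, 0.0299]
eef_rot: [0.001, 0.988, -0.152, -0.001]
wrist_force: [-0.7, -1.2, -1.2]
opening: 0.776
grasp_force: 67.3
eef_pos: [0.4379, 0.3226, 0.0213]
wrist_force: [0.4, 0.3, -1.5]
pos [0.4379 0.3226 0.0213] d [-0.0011 -0.0005  0.0183] yaw -107.7 rz -0.001 tilt [ 0.     -0.0001] q6 2.3 op 0.778 F [ 0.4  0.3 -1.5]
```

```bash
echo '[-0.032,-0.02,0.24,0,0,0,0.6,-0.032,-0.02,0.44,0,0,0,0.6,-0.032,-0.02,0.6,0,0,0,0.6,-0.032,-0.02,0.66,0,0,0,0.6,-0.032,-0.02,0.66,0,0,0,0.6]' | python3 -m jog|sed -n '2p;4p'; echo '[0,0,0.02,0,0,0,0.6,0,0,0.04,0,0,0,0.6,0,0,0.04,0,0,0,0.6]' | python3 -m jog|sed -n '2p;4p'
```

```text
eef_pos: [0.4368, 0.324, 0.0045]
wrist_force: [0.5, -0.7, -1.1]
eef_pos: [0.4369, 0.324, 0.0037]
wrist_force: [0.3, 0.4, -1.3]
```

In the tool's units: 0.001 m is 0.04, 0.0005 m is 0.02.

```bash
echo '[0,0,0.02,0,0,0,0.6,0,0,0.04,0,0,0,0.6,0,0,0.04,0,0,0,0.6]' | python3 -m jog|sed -n '2p;4p'
```

```text
eef_pos: [0.4368, 0.324, 0.0026]
wrist_force: [0.1, 0.5, -2.0]
```

In the tool's units: 0.001 m is 0.04, 0.0005 m is 0.02.

```bash
echo '[0,0,0.02,0,0,0,0.6,0,0,0.04,0,0,0,0.6,0,0,0.04,0,0,0,0.6]' | python3 -m jog|sed -n '2p;4p'
```

```text
eef_pos: [0.4369, 0.324, 0.0016]
wrist_force: [0.1, 0.4, -0.5]
```

In the tool's units: 0.0007 m is 0.028, 0.0004 m is 0.016.

```bash
echo '[0,0,0.016,0,0,0,0.6,0,0,0.028,0,0,0,0.6,0,0,0.028,0,0,0,0.6]' | python3 -m jog|sed -n '2p;4p'
```

```text
eef_pos: [0.4369, 0.324, 0.001]
wrist_force: [-0.6, -0.4, -1.6]
```

In the tool's units: 0.0007 m is 0.028, 0.0004 m is 0.016.

```bash
echo '[0,0,0.016,0,0,0,0.6,0,0,0.028,0,0,0,0.6,0,0,0.028,0,0,0,0.6]' | python3 -m jog|sed -n '2p;4p'
```

```text
eef_pos: [0.4369, 0.324, 0.0009]
wrist_force: [-3.5, -1.6, 6.0]
```

Contact. I release, rise clear, and check every object from the depth images.

```bash
echo '[0,0,0,0,0,0,0.82,0,0,0,0,0,0,0.88,0,0,0,0,0,0,1,0,0,0,0,0,0,1,0,0,0,0,0,0,1,0,0,0,0,0,0,1,0,0,-0.4,0,0,0,1,0,0,-1.6,0,0,0,1,0,0,-3.6,0,0,0,1,0,0,-5.6,0,0,0,1]' | python3 -m jog|head -2; echo '[-1.6,-0.4,-2.4,0,0,0,1,-4,-0.8,-3.2,0,0,0,1,-4,-0.8,-3.2,0,0,0,1]' | python3 -m jog |head -2; python3 -c "
from h import *
for n in('scene','top'):
  im,d=optics.camera(n);np.savez(f'pics/{n}9.npz',im=im,d=d);d0=np.load(f'pics/{n}0.npz')['d'];uv,P=cloud(n,d);u0,P0=cloud(n,d0)
  def bb(P,c,r,lo,hi):
    q=P[(np.hypot(P[:,0]-c[0],P[:,1]-c[1])<r)&(P[:,2]>lo)&(P[:,2]<hi)]
    return (len(q),((q[:,:2].min(0)+q[:,:2].max(0))/2).round(4),np.ptp(q[:,:2],0).round(3),q[:,2].max().round(3)) if len(q)>3 else len(q)
  for m,c,r,lo,hi in(('strainer',(.662,-.2145),.04,.05,.066),('tall',(.6546,.2333),.05,.085,.105),('low',(.4124,-.3205),.05,.05,.068),('saucer',(.437,.3235),.095,.0145,.04)): print(n,m,bb(P,c,r,lo,hi))
  for m,c,r in(('teapot',(.39,-.57),.12),('kettle',(.38,.53),.14)):print(n,m,bb(P0,c,r,.03,.2),bb(P,c,r,.03,.2))
  q=P[(np.hypot(P[:,0]-.437,P[:,1]-.3235)<.095)&(P[:,2]>.0145)&(P[:,2]<.04)];e,V=np.linalg.eigh(np.cov(q[:,:2].T));print(cv2.minAreaRect((q[:,:2]*1000).astype(np.float32)),'pca',q.mean(0),np.degrees(np.arctan(V[1,1]/V[0,1])))
go(.4,.3,.2)"
```

```text
time_s: 37.38
eef_pos: [0.4367, 0.3239, 0.1422]
time_s: 37.75
eef_pos: [0.3461, 0.3752, 0.2234]
scene strainer (71, array([ 0.6635, -0.2144]), array([0.044, 0.038]), np.float64(0.06))
scene tall (113, array([0.6581, 0.2311]), array([0.06 , 0.057]), np.float64(0.097))
scene low (106, array([ 0.4148, -0.3198]), array([0.07, 0.07]), np.float64(0.061))
scene saucer (446, array([0.4381, 0.3245]), array([0.151, 0.104]), np.float64(0.026))
scene teapot (1106, array([ 0.3964, -0.5613]), array([0.188, 0.117]), np.float64(0.12)) (1105, array([ 0.3977, -0.5622]), array([0.191, 0.12 ]), np.float64(0.121))
scene kettle (1359, array([0.3629, 0.5541]), array([0.191, 0.158]), np.float64(0.193)) (1362, array([0.363 , 0.5539]), array([0.194, 0.16 ]), np.float64(0.192))
((437.9226379394531, 323.8985595703125), (68.3543930053711, 149.94357299804688), 71.44263458251953) pca [0.43931813 0.3233695  0.01893378] -18.947536111200282
top strainer (20, array([ 0.6638, -0.2147]), array([0.038, 0.041]), np.float64(0.062))
top tall (42, array([0.6572, 0.2342]), array([0.055, 0.057]), np.float64(0.105))
top low (48, array([ 0.4124, -0.3187]), array([0.064, 0.065]), np.float64(0.063))
top saucer (440, array([0.4361, 0.3261]), array([0.152, 0.104]), np.float64(0.033))
top teapot (827, array([ 0.3929, -0.561 ]), array([0.194, 0.113]), np.float64(0.125)) (830, array([ 0.3927, -0.561 ]), array([0.194, 0.114]), np.float64(0.121))
top kettle (1442, array([0.3644, 0.5556]), array([0.179, 0.161]), np.float64(0.195)) (747, array([0.3603, 0.567 ]), array([0.186, 0.142]), np.float64(0.196))
((441.5379333496094, 318.1409912109375), (80.37042236328125, 156.98773193359375), 72.35175323486328) pca [0.43445453 0.32617412 0.02016559] -19.360187025590797
pos [0.3471 0.3739 0.2213] d [0.0726 0.0547 0.0213] yaw -107.5 rz 0.0 tilt [0.0018 0.0009] q6 2.47 op 0.999 F [ 1.  -0.1 -0.6]
```

```bash
echo '[0,0,0,0,0,0,1,0,0,0,0,0,0,1,0,0,0,0,0,0,1,0,0,0,0,0,0,1]' | python3 -m jog|head -2; python3 -c "
from bench import workorder; print(workorder.hand_in())"
```

```text
time_s: 38.35
eef_pos: [0.3479, 0.373, 0.2199]
the job is handed in; nothing more can be done
None
```

The job is handed in at about 38 s: all four things are set down upright on their places in the order asked, each about 4 mm or less off its place's centre in the depth images, with the teapot and kettle unmoved, though I viewed 15 pictures against the limit of 14.

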